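# Open the shut-off concentrate bottle at the serving counter

### The arm

A 6-joint arm with a two-finger parallel gripper is mounted at the origin on the work surface. World frame = base frame: x ahead of the robot, y to its left, z up, the work surface at z = 0. Lengths are in mm, angles in rad, forces in N, time in s.
With the tool pointing down it reaches from about 275 to 750 mm from the base axis. Payload 10.2 kg.
Tool frame: the origin (TCP) lies midway between the tips of the shut fingers; the grasp point (between the pads) lies 19 mm behind it; z points along the fingers, y is the line along which they close (so a half turn about z gives the same grasp; the last joint's range is limited). The gripper opens to 85 mm and grips with 20 to 120 N. Pads are 22 mm wide; open, the fingers measure 114 mm over their backs; the gripper's body (76 mm by 85 mm) begins 54 mm behind the grasp point. The pads swing forward as they close: fully open they stand 13 mm farther back than shut.
Start: joints at [1.086, 0.313, 1.498, -0, 1.331, -0.223], TCP at [135.893, 507.113, 199.694] pointing down, gripper open.
Joint ranges: [-2.94, 2.94], [-0.97, 2.17], [0.19, 2.56], [-1.23, 4.37], [0.02, 3.11], [-2.88, 2.88]. Speed limits (rad/s): [2.39, 2.39, 3.01, 3.14, 3.14, 3.14].

### API

Orientations are given as a unit quaternion [w, x, y, z].
In Python, from rig import ctrl gives the robot as it stands.
- The arm moves only by the tool send_rows, never from a script. Its argument "targets" is a list of rows, each a list of 7 numbers: the closure, from -1 (fully open) to 1 (shut), so that 0 is half open, then the shift along the tool's x, y, z in m, then the turn, a rotation vector about the tool's x, y, z in rad. In form: [[claw, dx, dy, dz, ax, ay, az], ...]. A call has exactly 10 rows; each row shifts and turns the commanded pose from where the row before left it, along the tool's axes as they then stand; what a row does not reach is not made up. A row lasts 1/8 s, in which the tool goes at most 62.5 mm and 10.7 degrees, less where a joint would pass 70% of its speed; a pose out of reach is approached as far as the arm can. A call with a gripper value outside its range is refused whole. The fingers move at their own pace and stop on an object; "squeeze" is the grip in N (left out, the last holds). Time passes only in rows, so rows that do not move let the fingers close, or fill a call up. It gives the time, the measured TCP pose, the force, the opening and the grip force at its end, in the units of the state.
- ctrl.sense(): the state, without advancing time (a new reading comes with each control period).
- ctrl.capture(name): name is "side" or "top"; returns a dict with "img" (420x560x3 uint8, red, green, blue), "camera_matrix" (3x3 intrinsics, pixels), "R" (3x3) and "t" (3): a world point X has camera coordinates R X + t. Camera axes: x right, y down, z forward; pixel columns grow to the right and rows downward; lengths in mm; the calibration is good to about 2 mm. A picture is of the moment at which its call begins. There is no depth.
- ctrl.finish_job(): hands the job in; it is judged then, once.
Trained networks look in a picture, given as the dict that the camera call returned (one of the last four; its "shot" number tells which), for a name from the list of things; names that differ only in an ending like _2 or _b are one class to them, and where a whole thing is asked for, a point or a joint stands for the part that bears it (a point fixed in the world has none). Each returns a list of dicts, best first, with "score" (0 to 1); they miss things now and then, are a little off and sometimes report something else, mostly with a low value. They report only what shows in the picture. A call takes as long as a camera call. They do not tell look-alikes from the thing itself.
- ctrl.boxes_of(query, picture): "extent" ([left, top, width, height] in pixels, round what is visible of it).
- ctrl.landmark_of(query, picture): "point" ([column, row] in pixels: a listed point, or the origin of a listed thing).
The state is a dict: "time_s": time; "joints": joint angles; "dq": joint speeds; "tau": joint torques, N m; "eef_pos": TCP position; "ee_rot": TCP orientation; "force": force on the tool from outside, world axes, zero at the start; "wrist_torque": the same for the moment, N m; "grip_width": opening from 0.0 (shut) to 1.0 (fully open); "grip_force": force on a finger pad.
Only numpy, scipy, OpenCV 4.12 (cv2) and the standard library are available. Lean on these libraries where they do the work, as an engineer would, in place of code of your own. Each camera call takes 0.05 s, during which the arm holds its last target. There are 200 camera calls.

### The job

Two bottles of sanitizer concentrate stand in the steel stand on the serving counter, each with a tap in front of it: one tap is open (its handle lies along the pipe), the other is shut (its handle lies across the pipe). Take the safety cap off the bottle whose tap is shut, ready for topping up: push the cap down, twist it anticlockwise while it is down, and lift it straight off. Finish still holding the cap in the gripper, level and still, about 5 cm clear above the mouth of its own bottle; leave the other bottle's cap and the things around alone.

Things in the scene. Friction and masses are not known exactly. Their poses are not given: they have to be found in the camera images.
- stand: steel base plate 140 x 360 x 20 mm, fixed to the counter, carrying both bottles 100 mm either side of its middle (along its y axis). Origin: centre of its underside. x axis: from the bottles out to the taps, along the taps' pipes
- bottle_1: one of two alike round white bottles, 90 mm across, 200 mm apart, fixed upright in the stand (it neither turns nor lifts). Origin: centre of its underside, 20 mm above the counter; z up. The mouth is 170 mm above the origin
- bottle_2: one of two alike round white bottles, 90 mm across, 200 mm apart, fixed upright in the stand (it neither turns nor lifts). Origin: centre of its underside, 20 mm above the counter; z up. The mouth is 170 mm above the origin
- cap_1_mid (a point): centre (on the axis, half-way up) of the locked push-and-turn cap of bottle_1: round, ribbed, grey, 53 mm across, 30 mm high, about 30 g; z up. Its lower edge is 150 mm, its top 180 mm above the bottle's underside. Below the edge the neck is free for 16 mm, then comes the bottle's shoulder. How it unlocks: see cap_1
- cap_2_mid (a point): centre (on the axis, half-way up) of the locked push-and-turn cap of bottle_2: round, ribbed, grey, 53 mm across, 30 mm high, about 30 g; z up. Its lower edge is 150 mm, its top 180 mm above the bottle's underside. Below the edge the neck is free for 16 mm, then comes the bottle's shoulder. How it unlocks: see cap_2
- cap_1: the cap of bottle_1; origin: centre of its lower edge, z up. It neither turns nor lifts until pushed down 3 mm or more (6 mm at most; spring 4 N at the top, 10 N fully down). Kept down it turns anticlockwise (from above) only; after 50 degrees (0.87 rad; end stop at about 58) its hidden lugs stand in open slots and it lifts straight off
- cap_2: the cap of bottle_2; origin: centre of its lower edge, z up. It neither turns nor lifts until pushed down 3 mm or more (6 mm at most; spring 4 N at the top, 10 N fully down). Kept down it turns anticlockwise (from above) only; after 50 degrees (0.87 rad; end stop at about 58) its hidden lugs stand in open slots and it lifts straight off
- plunger_1 (a joint): how far the cap's spring plunger in the mouth of bottle_1 is pushed down: about 0 with the cap locked, 0.006 m fully down, -0.001 with no cap
- plunger_2 (a joint): the same for bottle_2
- handle_1: centre of the flat dark steel handle bar (85 x 18 x 8 mm, 77 mm above the counter) on one of the two brass taps; x axis along the bar. Each tap stands 115 mm from its own bottle, on the stand's +x side; either handle may be at either bottle. Bar along the pipe (stand's x): open; across: shut. One is open, one shut
- handle_2: centre of the flat dark steel handle bar (85 x 18 x 8 mm, 77 mm above the counter) on one of the two brass taps; x axis along the bar. Each tap stands 115 mm from its own bottle, on the stand's +x side; either handle may be at either bottle. Bar along the pipe (stand's x): open; across: shut. One is open, one shut
- cup_mid (a point): bystander, leave alone; point at its centre, half-way up: open steel cup, 84 mm across, 90 mm high
- squeeze_mid (a point): bystander, leave alone; point at its centre, half-way up: white squeeze bottle with a red cap, 64 mm across, 190 mm high
- pan_mid (a point): bystander, leave alone; point at its centre, half-way up: small steel food pan, 170 x 105 x 65 mm
There are look-alikes about, which are no part of the job. Leave any brown or orange look-alike of the cap_2 alone. What is shaped like the cap_1 but yellow is not meant.

How it is judged (in metres and radians):
On the way:
1. the cap of the bottle whose tap is shut is pushed down by 3 mm or more (((horizontal distance between handle_1 and bottle_1 below 0.16 m and value of joint plunger_1 above 0.003 m) or (horizontal distance between handle_1 and bottle_2 below 0.16 m and value of joint plunger_2 above 0.003 m))), for 0.1 s.
At the end, for the whole second after the job is handed in: the cap of the bottle whose tap is shut is off and held by the fingers, its lower edge 20 to 110 mm above the mouth, within 40 mm of the bottle's axis sideways, tilted less than 20 degrees, at rest, touching neither bottle nor stand (((horizontal distance between handle_1 and bottle_1 below 0.16 m and z of cap_1_mid in the frame of bottle_1 between 0.205 and 0.295 m and horizontal distance between cap_1_mid and bottle_1 below 0.04 m and angle between cap_1_mid's own z axis and vertical below 0.35 rad and contact force between cap_1 and the fingers above 1 N and contact force between cap_1 and bottle_1 below 0.2 N and contact force between cap_1 and stand below 0.2 N and linear speed of cap_1 below 0.03 m/s) or (horizontal distance between handle_1 and bottle_2 below 0.16 m and z of cap_2_mid in the frame of bottle_2 between 0.205 and 0.295 m and horizontal distance between cap_2_mid and bottle_2 below 0.04 m and angle between cap_2_mid's own z axis and vertical below 0.35 rad and contact force between cap_2 and the fingers above 1 N and contact force between cap_2 and bottle_2 below 0.2 N and contact force between cap_2 and stand below 0.2 N and linear speed of cap_2 below 0.03 m/s))); the arm keeps its last pose, push and grip.
It fails at once if the cap of the bottle whose tap is open is pushed down by 3 mm or moved by 8 mm ((horizontal distance between handle_1 and bottle_2 below 0.16 m and (distance of cap_1_mid from where it was at the start of the episode above 0.008 m or value of joint plunger_1 above 0.003 m)) or (horizontal distance between handle_1 and bottle_1 below 0.16 m and (distance of cap_2_mid from where it was at the start of the episode above 0.008 m or value of joint plunger_2 above 0.003 m))).
It fails at once if the cup, squeeze bottle or pan is moved by more than 30 mm (distance of any of cup_mid, squeeze_mid, pan_mid from where it was at the start of the episode above 0.03 m).
It also fails if it takes over 38 s, if anything falls off the work surface, if the arm or the gripper's body presses on something with over 40 N, if the wrist force passes 120 N, or if a joint passes its speed limit or range.

## Working session

There is one attempt and no reset: what is moved stays moved. The work goes in short steps, Python scripts to look and compute and a tool call to move; the robot and the scene stay as the last step left them, time stands still between calls to the robot, and variables do not carry over. Pictures are saved under pics/ and viewed, at most 10 in all, crops included, and the job is handed in when it is done.

Besides the shell and the picture viewer there is one more tool, called after "Emit:" by a JSON object that holds its "api" and its "payload". send_rows: Moves the arm, as the interface text tells. Its arguments: {"type":"object","properties":{"targets":{"type":"array"},"squeeze":{"type":"number"}},"required":["targets"]}

```bash
mkdir -p pics
cat > h.py <<'E'
import numpy as np, cv2
from rig import ctrl
def ray(p,px):
    K,R,t=[np.array(p[k],float) for k in("camera_matrix","R","t")]
    d=R.T@np.linalg.inv(K)@np.array([px[0],px[1],1.]); return -R.T@t,d
def atz(p,px,z):
    c,d=ray(p,px); return c+d*(z-c[2])/d[2]
def proj(p,X):
    K,R,t=[np.array(p[k],float) for k in("camera_matrix","R","t")]
    q=K@(R@np.array(X,float)+t); return q[:2]/q[2]
def save(p,n): cv2.imwrite("pics/"+n,p["img"][:,:,::-1])
E
python3 - <<'E'
from h import *
P={n:ctrl.capture(n) for n in("side","top")}
cv2.imwrite("pics/both.png",cv2.resize(np.hstack([P["side"]["img"],P["top"]["img"]])[:,:,::-1],(800,300)))
save(P["top"],"top1.png");save(P["side"],"side1.png")
Z=dict(cap_1_mid=185,handle_1=77,bottle_1=20,stand=0,squeeze_mid=95,cup_mid=45,pan_mid=32)
for n in P:
  for q,z in Z.items():
    for r in ctrl.landmark_of(q,P[n])[:4]: print(n,q,np.round(r["point"],1),round(r["score"],2),np.round(atz(P[n],r["point"],z)))
s=ctrl.sense();print(s["eef_pos"],s["ee_rot"],s["time_s"])
E
```

```text
side cap_1_mid [252.6 189.6] 0.87 [470.  86. 185.]
side cap_1_mid [219.3 258.3] 0.79 [ 242. -110.  185.]
side handle_1 [279.8 202.2] 0.62 [592. 120.  77.]
side bottle_1 [255.3 232. ] 0.71 [486. 102.  20.]
side bottle_1 [307.  262.3] 0.64 [521. -99.  20.]
side stand [282.5 255.2] 0.96 [500. -15.   0.]
side squeeze_mid [188.8 166.3] 0.71 [462. 459.  95.]
side cup_mid [423.  338.4] 0.6 [ 541. -477.   45.]
side pan_mid [254.5 167.8] 0.67 [700. 412.  32.]
side pan_mid [191.6 169. ] 0.31 [510. 540.  32.]
top cap_1_mid [240.4 225.1] 0.83 [480.  99. 185.]
top cap_1_mid [251.  282.5] 0.59 [323.  64. 185.]
top handle_1 [303.9 188. ] 0.72 [617. -82.  77.]
top handle_1 [235.5 196.4] 0.63 [585. 125.  77.]
top bottle_1 [309.4 224.6] 0.98 [ 514. -104.   20.]
top bottle_1 [243.7 236.5] 0.95 [472.  99.  20.]
top stand [278.3 231.6] 0.57 [493.  -7.   0.]
top squeeze_mid [115.1 230.8] 0.84 [469. 473.  95.]
top squeeze_mid [312.2 217. ] 0.54 [ 525. -107.   95.]
top cup_mid [433.5 216.9] 0.64 [ 544. -484.   45.]
top pan_mid [148.1 167.7] 0.84 [680. 407.  32.]
[135.88513262 507.11034902 199.69787419] [ 8.45745093e-06  1.30511319e-01  9.91446819e-01 -9.65379425e-06] 0.8
```

View pics/top1.png

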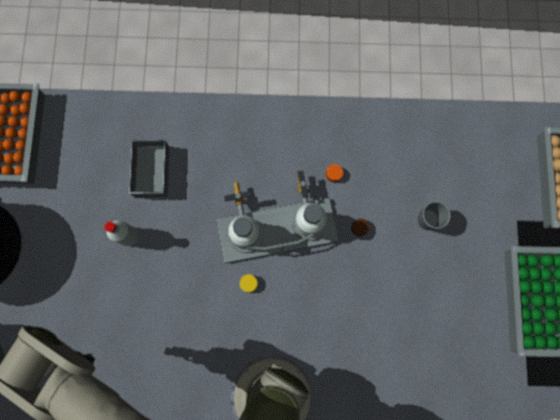

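View pics/side1.png

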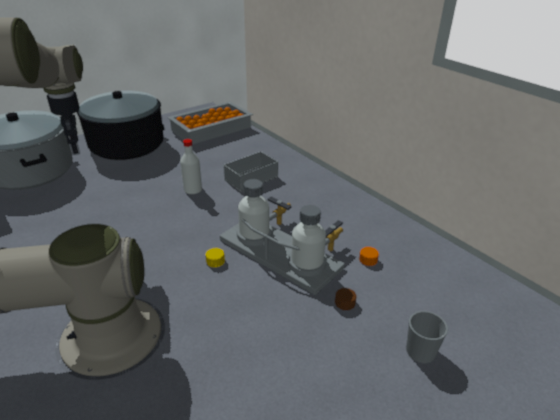

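The top view shows the two capped bottles at about (243,228) and (312,214), with taps at (238,193) and (303,185). The yellow (248,283), orange (334,172) and brown (360,228) look-alikes lie loose on the counter. I'll enlarge the taps next.

Run:
```python
from h import *
a=cv2.imread("pics/top1.png")[165:265,205:345];b=cv2.imread("pics/side1.png")[170:280,220:360]
a=cv2.resize(a,(560,400),interpolation=3)
cv2.imwrite("pics/crop.png",np.clip(cv2.resize(cv2.imread("pics/top1.png")[165:225,215:335],(800,400),interpolation=3)*1.6,0,255))
b=cv2.resize(b,(700,550),interpolation=3);cv2.imwrite("pics/crop2.png",np.clip(b*1.6,0,255))
```

```text
[ WARN:0@0.718] global loadsave.cpp:1063 imwrite_ Unsupported depth image for selected encoder is fallbacked to CV_8U.
```

View pics/crop.png

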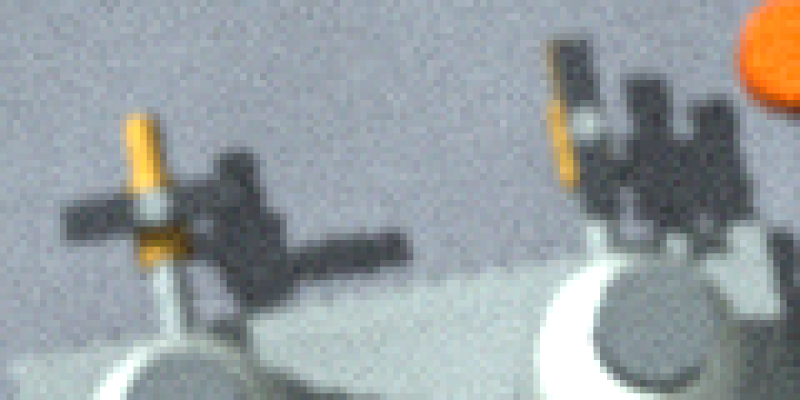

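View pics/crop2.png

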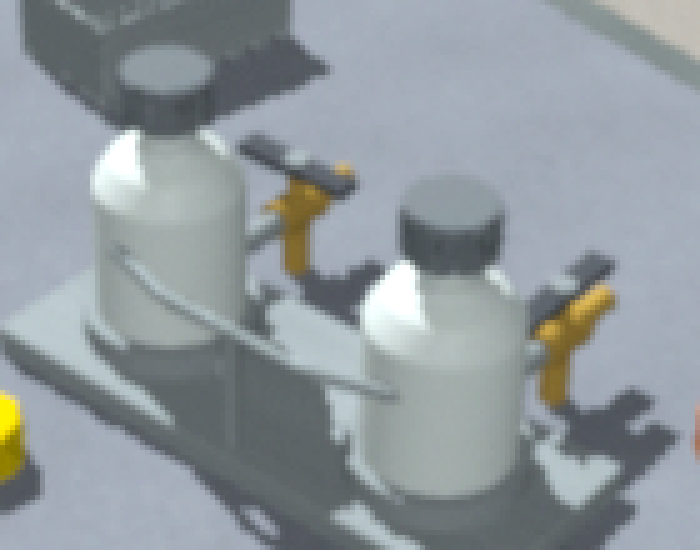

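Candidates: the grey cap on the left bottle at (243,226), the grey cap on the right bottle at (312,214), and the yellow, orange and brown loose caps. The crops show the left bottle's handle lying across its pipe (shut) and the right one's lying along it (open). So the cap I want is the grey one on the left bottle, at y ≈ +97.

```bash
cat >> h.py <<'E'
def R_(s):
    from scipy.spatial.transform import Rotation as Ro
    q=s["ee_rot"]; return Ro.from_quat([q[1],q[2],q[3],q[0]]).as_matrix()
def capest():
    out=[]
    for n in("side","top"):
        p=ctrl.capture(n)
        for r in ctrl.landmark_of("cap_1_mid",p)[:4]:print(n,"mid",np.round(r["point"],1),round(r["score"],2),np.round(atz(p,r["point"],185),1))
        for r in ctrl.boxes_of("cap_1",p)[:4]:
            l,t,w,h=r["extent"];print(n,"box",np.round(r["extent"],1),round(r["score"],2),np.round(atz(p,[l+w/2,t+h/2],185),1))
        save(p,"last_%s.png"%n)
E
python3 - <<'E'
from h import *
capest()
t=ctrl.capture("top");s=ctrl.capture("side")
for n,p,px in(("top",t,(244.2,226.5)),("side",s,(253.4,184))):print(n,atz(p,px,200))
for X in([475,95,200],[475,95,170]):print(proj(t,X),proj(s,X))
# bottle landmarks joined: triangulate midpoint direction
print(ctrl.sense()["eef_pos"])
E
```

```text
side mid [253.1 191.5] 0.65 [465.1  77.4 185. ]
side mid [219.4 259.2] 0.57 [ 240.8 -112.5  185. ]
side box [332.3 289.3  25.1  17.1] 0.96 [ 381.7 -370.8  185. ]
side box [242.8 178.8  22.2  18.1] 0.89 [477.9  91.9 185. ]
side box [296.5 201.   28.1  22.9] 0.78 [526.3 -95.2 185. ]
side box [357.4 249.8  22.   13. ] 0.66 [ 517.4 -308.5  185. ]
top mid [240.8 229. ] 0.7 [469.5  97.2 185. ]
top mid [247.3 283.1] 0.57 [321.3  73.7 185. ]
top box [302.4 202.9  23.6  24. ] 0.66 [ 514.6 -106.1  185. ]
top box [325.1 164.8  20.1  18.3] 0.65 [ 634.5 -164.3  185. ]
top box [240.  274.9  16.8  18.8] 0.65 [318.1  70.6 185. ]
top box [236.5 218.8  16.5  16.6] 0.63 [475.1  86.5 185. ]
top [474.33437911  87.07004839 200.        ]
side [474.78550995  89.22227161 200.        ]
[241.32341001 226.18727666] [252.27376441 183.11079542]
[242.01266858 227.90127468] [252.5257765  192.23727976]
[135.90390753 507.10617777 199.69658831]
```

Emit:
{"api": "send_rows", "payload": {"targets": [[-1, 0, 0, -0.06, 0, 0, 0], [-1, -0.04, 0, -0.01, 0, 0, 0], [-1, -0.05, -0.02, 0, 0, 0, 0], [-1, -0.05, -0.03, 0, 0, 0, 0], [-1, -0.05, -0.03, 0, 0, 0, 0], [-1, -0.05, -0.03, 0, 0, 0, 0], [-1, -0.05, -0.03, 0, 0, 0, 0], [-1, -0.05, -0.03, 0, 0, 0, 0], [-1, 0, -0.03, 0, 0, 0, 0], [-1, 0, 0, 0, 0, 0, 0]]}}

```text
time_s: 2.45
eef_pos: [412.7, 224.6, 269.9]
ee_rot: [0.0, 0.132, 0.991, -0.0]
force: [-0.2, 0.1, -0.5]
grip_width: 0.998
grip_force: 0.0
```

Emit:
{"api": "send_rows", "payload": {"targets": [[-1, -0.025, -0.03, 0, 0, 0, 0], [-1, -0.025, -0.03, 0, 0, 0, 0], [-1, -0.025, -0.03, 0, 0, 0, 0], [-1, -0.02, -0.025, 0, 0, 0, 0], [-1, 0, 0, 0, 0, 0, 0], [-1, 0, 0, 0.01, 0, 0, 0], [-1, 0, 0, 0.01, 0, 0, 0], [-1, 0, 0, 0.01, 0, 0, 0], [-1, 0, 0, 0, 0, 0, 0], [-1, 0, 0, 0, 0, 0, 0]]}}

```text
time_s: 3.7
eef_pos: [474.6, 90.4, 239.9]
ee_rot: [0.0, 0.13, 0.991, 0.0]
force: [0.2, 0.7, -0.0]
grip_width: 0.994
grip_force: 0.0
```

Run:
```python
from h import *
s=ctrl.sense();print(s["eef_pos"],s["joints"])
p=ctrl.capture("side");t=ctrl.capture("top")
a=cv2.resize(p["img"][120:240,200:330],(520,480),interpolation=3)
b=cv2.resize(t["img"][180:260,220:265],(270,480),interpolation=3)
cv2.imwrite("pics/c3.png",np.clip(np.hstack([a,b])[:,:,::-1]*1.6,0,255).astype(np.uint8))
print("tcp px",proj(p,s["eef_pos"]),"cap",proj(p,[475,89,200]))
```

```text
[474.63557527  90.35610731 239.92631166] [-5.49593999e-02  1.91580255e-01  1.54832322e+00 -2.74553376e-05
  1.40127681e+00 -1.36410424e+00]
tcp px [252.79008086 171.29535892] cap [253.50944825 184.00958454]
```

View pics/c3.png

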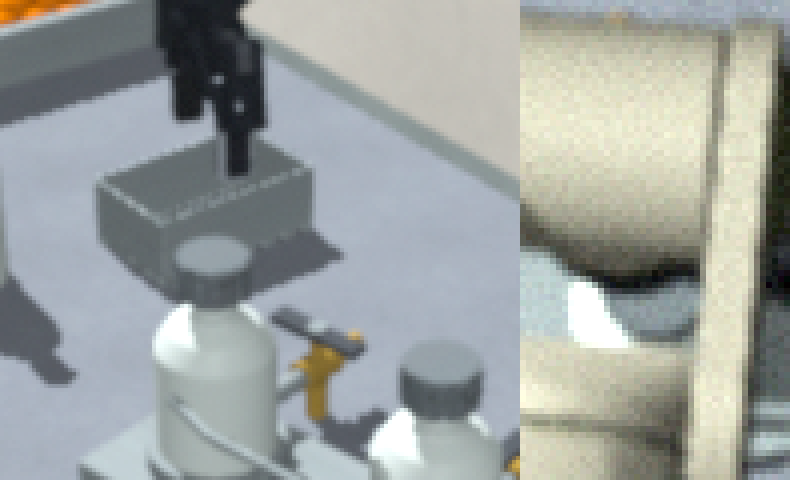

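The side crop shows the fingers straddling column 211, centred over the cap at (213,255) in the crop. The cap estimate of (475,89) holds, so I'll descend.

Emit:
{"api": "send_rows", "payload": {"targets": [[-1, 0, 0.001, 0.012, 0, 0, 0], [-1, 0, 0, 0.012, 0, 0, 0], [-1, 0, 0, 0.012, 0, 0, 0], [-1, 0, 0, 0.012, 0, 0, 0], [-1, 0, 0, 0.012, 0, 0, 0], [-1, 0, 0, 0.012, 0, 0, 0], [-1, 0, 0, 0.004, 0, 0, 0], [-1, 0, 0, 0, 0, 0, 0], [-1, 0, 0, 0, 0, 0, 0], [-1, 0, 0, 0, 0, 0, 0]]}}

```text
time_s: 5.05
eef_pos: [475.0, 91.2, 164.0]
ee_rot: [0.0, 0.131, 0.991, 0.0]
force: [0.3, -0.4, -0.2]
grip_width: 0.998
grip_force: 0.0
```

Emit:
{"api": "send_rows", "payload": {"targets": [[0.0, 0, 0, 0, 0, 0, 0], [0.2, 0, 0, 0, 0, 0, 0], [0.4, 0, 0, 0, 0, 0, 0], [0.6, 0, 0, 0, 0, 0, 0], [0.6, 0, 0, 0, 0, 0, 0], [0.6, 0, 0, 0, 0, 0, 0], [0.6, 0, 0, 0, 0, 0, 0], [0.6, 0, 0, 0, 0, 0, 0], [0.6, 0, 0, 0, 0, 0, 0], [0.6, 0, 0, 0, 0, 0, 0]], "squeeze": 25}}

```text
time_s: 6.3
eef_pos: [473.9, 84.3, 165.4]
ee_rot: [-0.0, 0.131, 0.991, -0.008]
force: [-15.4, -38.6, 20.1]
grip_width: 0.203
grip_force: 22.6
```

Run:
```python
from h import *
s=ctrl.sense();print({k:np.round(s[k],2) for k in("eef_pos","force","wrist_torque","grip_width","grip_force")})
print(R_(s).T@np.array(s["force"]))
p=ctrl.capture("side")
cv2.imwrite("pics/c4.png",np.clip(cv2.resize(p["img"][150:240,200:310],(660,540),interpolation=3)[:,:,::-1]*1.6,0,255).astype(np.uint8))
```

```text
{'eef_pos': array([473.94,  84.34, 165.41]), 'force': array([-15.35, -38.6 ,  20.08]), 'wrist_torque': array([-6.82,  2.72, -0.07]), 'grip_width': np.float64(0.2), 'grip_force': np.float64(22.56)}
[  4.80428754 -41.56084914 -19.45876829]
```

View pics/c4.png

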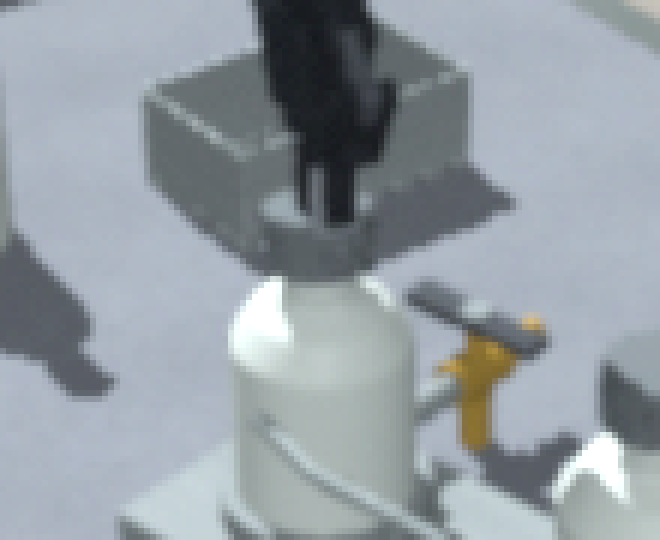

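Run:
```python
from h import *
p=ctrl.capture("side");t=ctrl.capture("top")
for z in(165,185,200):print(z,proj(p,[474,84.3,z]))
print("cam",ray(p,(0,0))[0],ray(t,(0,0))[0])
for z in(165,170,180,190,200,210):print("tip",z,atz(p,(256.7,187),z))
# cap radius check: rim points of cap at est centre, for view overlay
def ov(p,n,box,sc):
    im=np.clip(cv2.resize(p["img"][box[1]:box[3],box[0]:box[2]],None,fx=sc,fy=sc,interpolation=3)[:,:,::-1]*1.6,0,255).astype(np.uint8).copy()
    for z,r,c in((200,26.5,(0,0,255)),(170,26.5,(0,255,0)),(20,45,(255,0,0))):
        pts=np.array([proj(p,[475+r*np.cos(a),89+r*np.sin(a),z]) for a in np.linspace(0,6.28,60)])
        cv2.polylines(im,[np.int32((pts-box[:2])*sc)],True,c,1)
    return im
a=ov(p,0,(215,150,300,250),5)
q=dict(p);q["img"]=cv2.imread("pics/top1.png")[:,:,::-1];q.update({k:t[k] for k in("camera_matrix","R","t")})
b=ov(q,0,(220,190,280,275),5.88)
h=min(a.shape[0],b.shape[0]);cv2.imwrite("pics/c5.png",np.hstack([a[:h],b[:h]]))
print(a.shape,b.shape)
```

```text
165 [254.45135639 195.48697647]
185 [254.30071192 189.43752429]
200 [254.18595031 184.82902476]
cam [-138.33803328 -816.09707854  860.83053745] [ 251.16457532   -3.62251199 1594.43281226]
tip 165 [505.34604503 117.76833542 165.        ]
tip 170 [500.72075163 111.05789829 170.        ]
tip 180 [491.47016483  97.63702405 180.        ]
tip 190 [482.21957803  84.2161498  190.        ]
tip 200 [472.96899124  70.79527556 200.        ]
tip 210 [463.71840444  57.37440131 210.        ]
(500, 425, 3) (500, 353, 3)
```

View pics/c5.png

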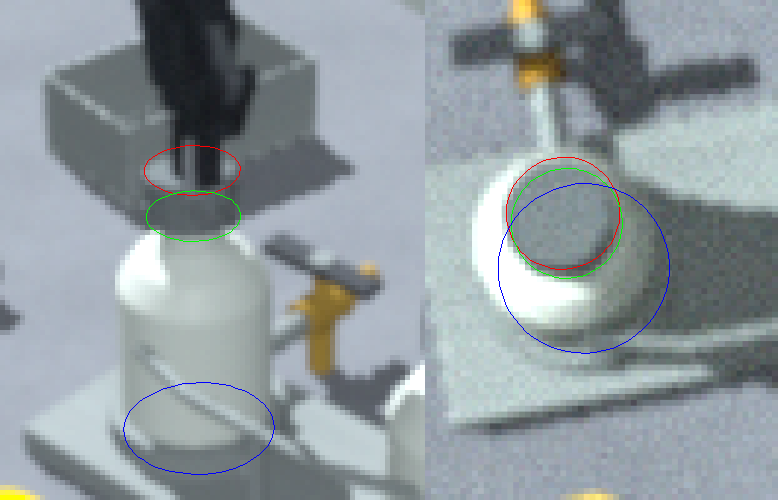

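Run:
```python
from h import *
p=ctrl.capture("side")
yv=np.array([.259,.966,0])
for tcp,ws,zs in(([474.6,90.4,239.9],(35,43,50),(240,253)),([473.9,84.3,165.4],(8,26,35),(165,170,180,200))):
  for w in ws:
    for z in zs:
      X=np.array(tcp);X[2]=z
      print(tcp[2],w,z,"front",proj(p,X-yv*w).round(1),"back",proj(p,X+yv*w).round(1))
```

```text
239.9 35 240 front [257.2 177.3] back [248.5 165.5]
239.9 35 253 front [257.1 173.1] back [248.4 161.3]
239.9 43 240 front [258.3 178.7] back [247.5 164.2]
239.9 43 253 front [258.2 174.5] back [247.4 160. ]
239.9 50 240 front [259.2 180. ] back [246.7 163. ]
239.9 50 253 front [259.1 175.7] back [246.6 158.9]
165.4 8 165 front [255.4 196.9] back [253.5 194.1]
165.4 8 170 front [255.4 195.4] back [253.4 192.6]
165.4 8 180 front [255.3 192.4] back [253.3 189.6]
165.4 8 200 front [255.1 186.2] back [253.2 183.4]
165.4 26 165 front [257.6 200.2] back [251.3 190.9]
165.4 26 170 front [257.6 198.7] back [251.3 189.4]
165.4 26 180 front [257.5 195.6] back [251.2 186.4]
165.4 26 200 front [257.4 189.5] back [251.  180.4]
165.4 35 165 front [258.8 201.9] back [250.2 189.4]
165.4 35 170 front [258.7 200.4] back [250.2 187.9]
165.4 35 180 front [258.7 197.3] back [250.1 184.9]
165.4 35 200 front [258.6 191.1] back [249.9 178.8]
```

The fingers closed to the commanded width and seem to be riding on the cap's top, not gripping its sides. The fingertips also look about 30 mm higher in the picture than the TCP reading says. I'll open, rise and check the height.

Emit:
{"api": "send_rows", "payload": {"targets": [[0.0, 0, 0, -0.01, 0, 0, 0], [-1, 0, 0, -0.01, 0, 0, 0], [-1, 0, 0, -0.02, 0, 0, 0], [-1, 0, 0, -0.02, 0, 0, 0], [-1, 0, 0, -0.02, 0, 0, 0], [-1, 0, 0, 0, 0, 0, 0], [-1, 0, 0, 0, 0, 0, 0], [-1, 0, 0, 0, 0, 0, 0], [-1, 0, 0, 0, 0, 0, 0], [-1, 0, 0, 0, 0, 0, 0]]}}

```text
time_s: 7.75
eef_pos: [474.7, 91.2, 243.5]
ee_rot: [-0.0, 0.131, 0.991, -0.0]
force: [-0.3, 0.3, 0.6]
grip_width: 0.998
grip_force: 0.0
```

Run:
```python
from h import *
p=ctrl.capture("side");s=ctrl.sense();T=np.array(s["eef_pos"]);print(T,s["force"],s["grip_width"],s["joints"])
R=R_(s);print(R.round(3))
box=(200,110,300,210);sc=6
im=np.clip(cv2.resize(p["img"][box[1]:box[3],box[0]:box[2]],None,fx=sc,fy=sc,interpolation=3)[:,:,::-1].astype(float)*2.2,0,255).astype(np.uint8).copy()
d=lambda X,c:cv2.circle(im,tuple(np.int32((proj(p,X)-box[:2])*sc)),4,c,-1)
d(T,(0,0,255))
for w in(-42,42):
  d(T+R[:,1]*w-R[:,2]*13,(0,255,0)); d(T+R[:,1]*w-R[:,2]*45,(255,0,0))
cv2.imwrite("pics/c6.png",im)
```

```text
[474.76011172  91.251653   243.54997921] [-0.22950646  0.04632449 -0.09751657] 1.002490130144314 [-5.30689083e-02  1.90511607e-01  1.54022873e+00  2.24645831e-05
  1.41111171e+00 -1.36210530e+00]
[[-0.966  0.259 -0.   ]
 [ 0.259  0.966  0.   ]
 [ 0.    -0.    -1.   ]]
```

View pics/c6.png

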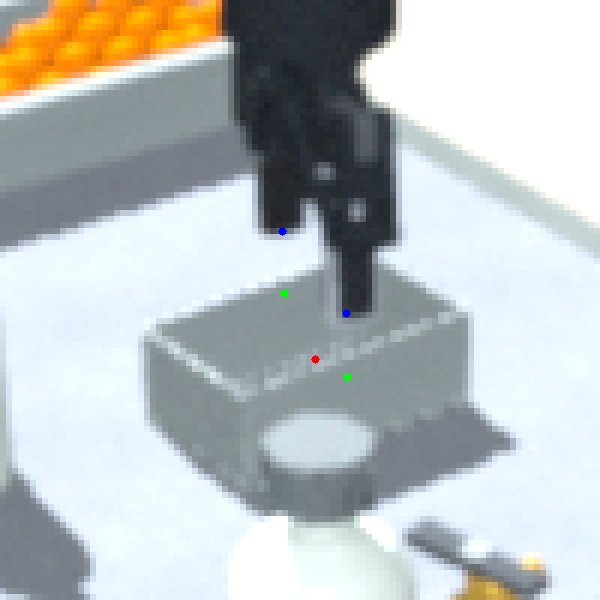

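The true fingertips sit about 32 mm higher than the TCP reading implies: the points 45 mm behind the TCP land on the open tips at (282,232) and (346,313). They are laterally centred over the cap. So I need to go about 32 mm lower, and I'll do it carefully.

Emit:
{"api": "send_rows", "payload": {"targets": [[-1, 0, 0, 0.02, 0, 0, 0], [-1, 0, 0, 0.02, 0, 0, 0], [-1, 0, 0, 0.02, 0, 0, 0], [-1, 0, 0, 0.02, 0, 0, 0], [-1, 0, 0, 0.004, 0, 0, 0], [-1, 0, 0, 0.003, 0, 0, 0], [-1, 0, 0, 0.003, 0, 0, 0], [-1, 0, 0, 0.003, 0, 0, 0], [-1, 0, 0, 0.002, 0, 0, 0], [-1, 0, 0, 0, 0, 0, 0]]}}

```text
time_s: 9.05
eef_pos: [474.8, 91.2, 148.6]
ee_rot: [-0.0, 0.131, 0.991, 0.0]
force: [-0.7, -0.5, -0.2]
grip_width: 1.002
grip_force: 0.0
```

Tips are now a few mm below the cap's top with no contact, so I'll go on to about 133.

Emit:
{"api": "send_rows", "payload": {"targets": [[-1, 0, 0, 0.003, 0, 0, 0], [-1, 0, 0, 0.004, 0, 0, 0], [-1, 0, 0, 0.004, 0, 0, 0], [-1, 0, 0, 0.004, 0, 0, 0], [-1, 0, 0, 0, 0, 0, 0], [-0.2, 0, 0, 0, 0, 0, 0], [0.0, 0, 0, 0, 0, 0, 0], [0.3, 0, 0, 0, 0, 0, 0], [0.3, 0, 0, 0, 0, 0, 0], [0.3, 0, 0, 0, 0, 0, 0]], "squeeze": 20}}

```text
time_s: 10.3
eef_pos: [475.9, 93.3, 134.8]
ee_rot: [0.002, 0.131, 0.991, 0.002]
force: [2.5, 12.1, 5.1]
grip_width: 0.608
grip_force: 22.2
```

Run:
```python
from h import *
s=ctrl.sense();print({k:np.round(s[k],2) for k in("eef_pos","force","wrist_torque","grip_width","grip_force")})
p=ctrl.capture("side")
cv2.imwrite("pics/c7.png",np.clip(cv2.resize(p["img"][140:230,200:310],(660,540),interpolation=3)[:,:,::-1]*1.9,0,255).astype(np.uint8))
```

```text
{'eef_pos': array([475.9 ,  93.34, 134.82]), 'force': array([ 2.53, 12.09,  5.09]), 'wrist_torque': array([ 2.17, -0.51,  0.01]), 'grip_width': np.float64(0.61), 'grip_force': np.float64(22.25)}
```

View pics/c7.png

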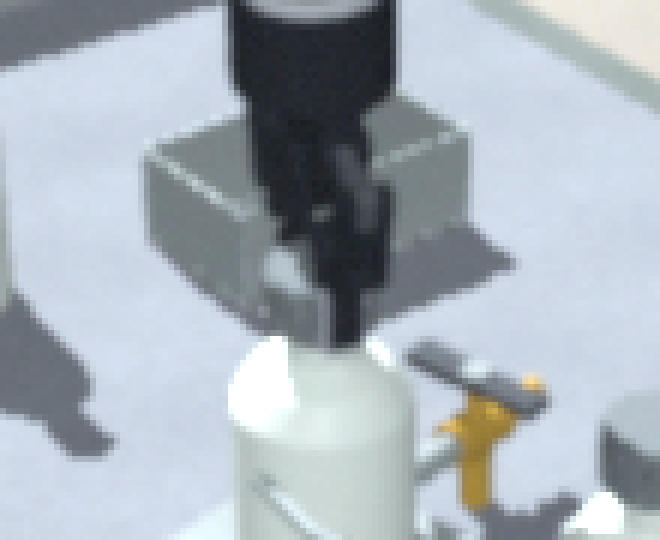

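The crop shows the front finger, at (345,300), reaching down the cap's side, with opening 0.61 × 85 ≈ 52 mm: the cap is gripped. I'll firm up the grip, centre and push down.

Emit:
{"api": "send_rows", "payload": {"targets": [[0.5, 0, 0.001, 0, 0, 0, 0], [0.5, 0, 0.001, 0, 0, 0, 0], [0.5, 0, 0, 0, 0, 0, 0], [0.5, 0, 0, 0.002, 0, 0, 0], [0.5, 0, 0, 0.002, 0, 0, 0], [0.5, 0, 0, 0.002, 0, 0, 0], [0.5, 0, 0, 0.001, 0, 0, 0], [0.5, 0, 0, 0, 0, 0, 0], [0.5, 0, 0, 0, 0, 0, 0], [0.5, 0, 0, 0, 0, 0, 0]], "squeeze": 60}}

```text
time_s: 11.6
eef_pos: [476.1, 93.5, 129.5]
ee_rot: [0.002, 0.13, 0.991, 0.0]
force: [-7.8, 1.9, 25.1]
grip_width: 0.597
grip_force: 64.7
```

Emit:
{"api": "send_rows", "payload": {"targets": [[0.5, 0, 0, -0.0005, 0, 0, -0.06], [0.5, 0, 0, 0, 0, 0, -0.1], [0.5, 0, 0, 0, 0, 0, -0.12], [0.5, 0, 0, 0, 0, 0, -0.12], [0.5, 0, 0, 0, 0, 0, -0.12], [0.5, 0, 0, 0, 0, 0, -0.12], [0.5, 0, 0, 0, 0, 0, -0.12], [0.5, 0, 0, 0, 0, 0, -0.12], [0.5, 0, 0, 0, 0, 0, -0.08], [0.5, 0, 0, 0, 0, 0, 0]]}}

```text
time_s: 12.85
eef_pos: [477.1, 93.2, 129.5]
ee_rot: [0.003, -0.343, 0.94, -0.001]
force: [-0.9, 1.1, 15.2]
grip_width: 0.596
grip_force: 63.6
```

Run:
```python
from h import *
s=ctrl.sense();print({k:np.round(s[k],2) for k in("eef_pos","force","wrist_torque","grip_width","grip_force","joints")})
R=R_(s);print(np.arctan2(R[1,1],R[0,1])-np.arctan2(.966,.259))
```

```text
{'eef_pos': array([477.14,  93.15, 129.53]), 'force': array([-0.87,  1.11, 15.24]), 'wrist_torque': array([0.08, 0.06, 0.06]), 'grip_width': np.float64(0.6), 'grip_force': np.float64(63.64), 'joints': array([-0.05,  0.29,  1.72,  0.  ,  1.12, -2.32])}
0.9611508958786492
```

Emit:
{"api": "send_rows", "payload": {"targets": [[0.5, 0, 0, -0.003, 0, 0, 0], [0.5, 0, 0, -0.003, 0, 0, 0], [0.5, 0, 0, -0.003, 0, 0, 0], [0.5, 0, 0, -0.003, 0, 0, 0], [0.5, 0, 0, -0.003, 0, 0, 0], [0.5, 0, 0, 0, 0, 0, 0], [0.5, 0, 0, 0, 0, 0, 0], [0.5, 0, 0, 0, 0, 0, 0], [0.5, 0, 0, 0, 0, 0, 0], [0.5, 0, 0, 0, 0, 0, 0]]}}

```text
time_s: 14.1
eef_pos: [475.4, 93.4, 142.2]
ee_rot: [0.0, -0.342, 0.94, 0.0]
force: [2.2, 4.3, 1.5]
grip_width: 0.596
grip_force: 63.0
```

No pull-back force and the opening is unchanged, so the cap is coming off. I'll lift on.

Emit:
{"api": "send_rows", "payload": {"targets": [[0.5, 0, 0, -0.008, 0, 0, 0], [0.5, 0, 0, -0.01, 0, 0, 0], [0.5, 0, 0, -0.01, 0, 0, 0], [0.5, 0, 0, -0.01, 0, 0, 0], [0.5, 0, 0, -0.01, 0, 0, 0], [0.5, 0, 0, -0.01, 0, 0, 0], [0.5, 0, 0, -0.005, 0, 0, 0], [0.5, 0, 0, 0, 0, 0, 0], [0.5, 0, 0, 0, 0, 0, 0], [0.5, 0, 0, 0, 0, 0, 0]]}}

```text
time_s: 15.35
eef_pos: [475.2, 93.2, 204.9]
ee_rot: [-0.0, -0.342, 0.94, 0.0]
force: [0.8, -0.1, -0.6]
grip_width: 0.596
grip_force: 63.6
```

Run:
```python
from h import *
s=ctrl.sense();print({k:np.round(s[k],2) for k in("eef_pos","force","grip_width","grip_force")})
p=ctrl.capture("side")
cv2.imwrite("pics/c8.png",np.clip(cv2.resize(p["img"][130:220,200:310],(660,540),interpolation=3)[:,:,::-1]*1.9,0,255).astype(np.uint8))
```

```text
{'eef_pos': array([475.17,  93.16, 204.88]), 'force': array([ 0.79, -0.06, -0.6 ]), 'grip_width': np.float64(0.6), 'grip_force': np.float64(63.58)}
```

View pics/c8.png

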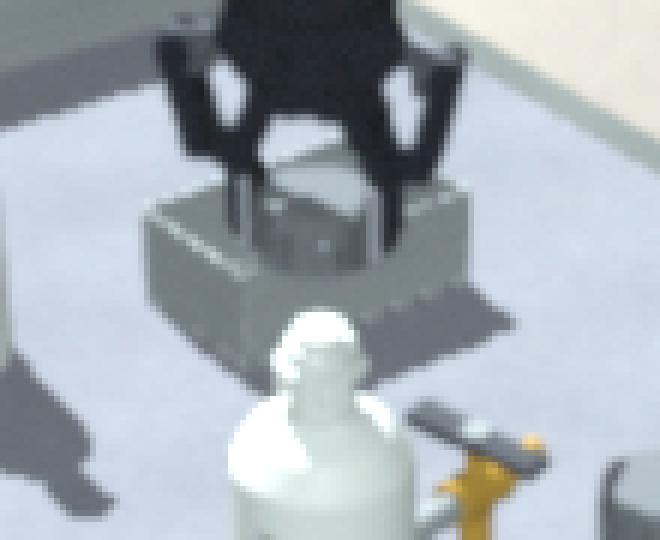

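The cap hangs level between the fingers at (315,220), clear above the open bottle mouth at (320,330). I'll hand in the job.

```bash
python3 -c "
from rig import ctrl
print(ctrl.finish_job())"
```

```text
the job is handed in; nothing more can be done
None
```

The cap is off the bottle whose tap is shut (the left one, at y ≈ +93 mm) and held level and still about 5 cm above its mouth; I handed the job in, and no verdict came back.

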